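Seat the keyed grating disc on the food processor

ROBOT

A 7-joint arm with a two-finger parallel gripper is mounted at the origin on a cart in front of the work surface, level with it; the furniture and walls round the work are solid. World frame = base frame: x ahead of the robot, y to its left, z up, the work surface at z = 0. Lengths are in m, angles in rad, forces in N, time in s.
With the tool pointing down it reaches from about 0.375 to 0.925 m from the base axis. Payload 3.1 kg.
Tool frame: the origin (TCP) lies midway between the tips of the shut fingers; the grasp point (between the pads) lies arm.grip_point_offset behind it (arm.grip_point_offset is the distance from the TCP to the grasp point, in m); z points along the fingers, y is the line along which they close (so a half turn about z gives the same grasp; the last joint's range is limited). The gripper opens to 85 mm and grips with 20 to 120 N. Pads are 22 mm wide; open, the fingers measure 114 mm over their backs; the gripper's body (76 mm by 85 mm) begins 54 mm behind the grasp point. The pads swing forward as they close: fully open they stand 13 mm farther back than shut.
Start: joints at [-1.217, 0.383, 0.044, 1.598, -0.018, 1.161, -0.05], TCP at [0.284, 0.585, 0.231] pointing down, gripper open.
Joint ranges: [-2.61, 2.61], [-0.41, 2.15], [-1.48, 1.57], [0, 2.5], [-1.57, 4.71], [0.05, 1.97], [-2.85, 2.85]. Speed limits (rad/s): [2.79, 2.79, 3.14, 3.14, 3.14, 3.14, 3.14].

INTERFACE

Orientations are given as a rotation vector (axis times angle).
In Python, from rig import arm gives the robot as it stands.
- The arm moves only by the tool send_rows, never from a script. Its argument "increments" is a list of rows, each an object of numbers: "wx", "wy", "wz": the turn, a rotation vector about the tool's x, y, z in rad; "x", "y", "z": the shift along the tool's x, y, z in mm; "claw": the closure, from 0 (fully open) to 1 (shut). In form: [{"wx": .., "wy": .., "wz": .., "x": .., "y": .., "z": .., "claw": ..}, ...]. A call has 1 to 12 rows; each row shifts and turns the commanded pose from where the row before left it, along the tool's axes as they then stand; what a row does not reach is not made up. A row lasts 1/8 s, in which the tool goes at most 62.5 mm and 10.7 degrees, less where a joint would pass 70% of its speed; a pose out of reach is approached as far as the arm can. A call is refused whole if a number of a shift passes 62.5 or a number of a turn 0.188, either way. A call with a gripper value outside its range is refused whole. The fingers move at their own pace and stop on an object; "grip_force" is the grip in N (left out, the last holds). Time passes only in rows, so rows that do not move let the fingers close. It gives the time, the measured TCP pose, the force, the opening and the grip force at its end, in the units of the state.
- arm.sense(): the state, without advancing time (a new reading comes with each control period).
- arm.grab_frame(name): name is "scene" or "top" or "wrist"; returns the picture (420x560x3 uint8, blue, green, red); there is no depth.
- arm.camera_params(name): a dict with "mtx" (3x3 intrinsics, pixels), "cam_to_world" (4x4, takes a point from camera to world coordinates). Camera axes: x right, y up, looking along -z (the intrinsics and any distortion apply to the point x, -y, -z); pixel columns grow to the right and rows downward; lengths in m; the calibration is good to about 2 mm. A picture is of the moment at which its call begins: read the wrist's pose just before it. camera_params takes no time and is no camera call; for the wrist camera it gives the pose at the moment of the call.
- arm.hand_in(): hands the job in; it is judged then, once.
The state is a dict: "time": time; "joints": joint angles; "qd": joint speeds; "joint_torque": joint torques, N m; "eef_pos": TCP position; "orientation": TCP orientation; "ft_force": force on the tool from outside, world axes, zero at the start; "moment": the same for the moment, N m; "finger_gap": finger opening in m; "finger_force": force on a finger pad.
Only numpy, scipy, OpenCV 4.12 (cv2) and the standard library are available. Lean on these libraries where they do the work, as an engineer would, in place of code of your own. Each camera call takes 0.05 s, during which the arm holds its last target. There are 200 camera calls.

TASK

The steel grating disc on the food processor base stands proud because its rim notch is not over the locating pin. Using only the fingertips, turn the disc (its small finger stub can be pushed round) until the notch lies over the pin, then press it straight down until it is fully home. Do not pull the disc up or force it down hard (some 10 N is plenty), and leave the other kitchen things where they are.

Things in the scene. Friction and masses are not known exactly. Their poses are not given: they have to be found in the camera images.
- processor_base: Round black drive base of a food processor, fixed, 172 mm across, flat top 50 mm above the worktop; origin at the centre of its underside, on the disc's vertical turning axis. A small lug on its side along +x (to 96 mm from the axis) carries the locating pin; a grey switch is opposite. Place and yaw vary.
- pin (a point): The locating pin: an upright steel rib 8 mm wide that runs radially, from 66 to 88 mm from the axis, with rounded shoulders and its top 65 mm above the worktop; it does not move. Its outer 13 mm shows beyond the disc's rim. This point is on its top, 72 mm from the axis.
- grating_disc: Level steel disc, 150 mm across, 4 mm thick, with one rim notch, a round hub and a finger stub. Origin on the turning axis at its underside, +x towards the notch. Turns endlessly either way against light friction (about 0.06 N m) and stays where left. Underside 66 mm above the worktop at the start, 54 mm when home; otherwise it only slides along its axis, and the pin blocks it if the notch is not over it.
- notch (a point): Middle of the disc's rim notch (16 mm wide, open from 62 mm from the axis to the rim at 75 mm); this point is 72 mm from the axis at the level of the disc's underside. It lies directly over pin when the disc is rightly turned; 4 mm to spare on each side of the pin.
- stub_top (a point): Centre of the top of the upright finger stub, a cylinder 14 mm across that rises 24 mm above the disc's upper face, 52 mm from the axis, on the side opposite the notch.
- hub_top (a point): Centre of the flat top of the hub, 34 mm across at its foot and 32 mm at its top, rising 24 mm above the disc's upper face; a good place to press.
- disc_drop (a joint): How far the disc has slid down its spindle, in m: 0 at the start (raised), 0.012 fully home against a stop, negative if pulled up. The spindle is a friction fit: the disc stays at any height and needs about 5 N to move down. Pressed while it sits on the pin it gives only 2 to 6 mm and comes back up when released.
- tin: Small tin, 58 mm across and 72 mm high, standing to the left of the base; origin at the centre of its underside. Bystander.
- matchbox: Matchbox, 65 x 110 x 22 mm, lying front right; bystander.
- tumbler: Glass tumbler, 81 mm across and 92 mm high, upside down behind the base; bystander.
- canister: Lidded stoneware canister, 87 mm across and 120 mm high, behind the base; bystander.
- spice_jar: Small spice jar, 44 mm across and 120 mm high, behind the base to the right; bystander.
- fork: Fork, 196 mm long, lying front left; bystander.
- tablespoon: Spoon, 191 mm long, lying front left; bystander.
- bottle_opener: Bottle opener, 174 mm long, lying front right; bystander.
- mug_cream: Mug, 90 mm across and 105 mm high, at the back right; bystander.

How it is judged:
On the way, in this order (a step that is already met when the one before it is completed fails the run):
1. the notch has been turned over the pin while the disc is still raised (horizontal distance between notch and pin below 0.007 m and value of joint disc_drop below 0.006 m).
2. the disc has been pressed home over the pin (value of joint disc_drop above 0.01 m and horizontal distance between notch and pin below 0.007 m), for 0.2 s.
At the end, for the whole second after the job is handed in: The disc is at least 10 mm of its 12 mm travel down, with the notch round the pin (within 7 mm), and at rest (all of step 2 and angular speed of grating_disc below 0.05 rad/s); the robot touches nothing.
It fails at once if the disc was pulled up by more than 5 mm (value of joint disc_drop below -0.005 m).
It fails at once if the disc was forced with more than 60 N (contact force between the fingers and grating_disc above 60 N).
It fails at once if the disc was pushed with the arm or the gripper's body in place of the fingers (contact force between the arm and grating_disc above 3 N).
It fails at once if another kitchen thing was moved by more than 20 mm (distance of any of tin, matchbox, tumbler, canister, spice_jar, fork, tablespoon, bottle_opener, mug_cream from where it was at the start of the episode above 0.02 m).
It also fails if it takes over 58 s, if anything falls off the work surface, if the arm or the gripper's body presses on something with over 40 N, if the wrist force passes 120 N, or if a joint passes its speed limit or range.

## Working session

There is one attempt and no reset: what is moved stays moved. The work goes in short steps, Python scripts to look and compute and a tool call to move; the robot and the scene stay as the last step left them, time stands still between calls to the robot, and variables do not carry over. Pictures are saved under pics/ and viewed, at most 10 in all, crops included, and the job is handed in when it is done.

Besides the shell and the picture viewer there is one more tool, called after "Call:" by a JSON object that holds its "fn" and its "kwargs", one argument or row to a line. send_rows: Moves the arm, as the interface text tells. Its arguments: {"type":"object","properties":{"increments":{"type":"array"},"grip_force":{"type":"number"}},"required":["increments"]}

```bash
mkdir -p pics; python3 - <<'E'
from rig import arm
import cv2
for n in("top","scene"):
    cv2.imwrite(f"pics/{n}0.png",arm.grab_frame(n)); p=arm.camera_params(n); print(n,p["mtx"].tolist(),p["cam_to_world"].round(4).tolist())
s=arm.sense();print(s,arm.grip_point_offset)
E
```

```text
top [[481.1668728982674, 0.0, 288.1569367220695], [0.0, 481.1668728982674, 213.5789183337449], [0.0, 0.0, 1.0]] [[-0.0141, 0.985, -0.1721, 0.3835], [-0.9997, -0.0101, 0.0244, -0.0104], [0.0223, 0.1724, 0.9848, 1.2282], [0.0, 0.0, 0.0, 1.0]]
scene [[410.37822171546577, 0.0, 282.00681327745923], [0.0, 410.37822171546577, 206.83065925996033], [0.0, 0.0, 1.0]] [[0.6425, 0.5234, -0.5598, -0.0403], [-0.7661, 0.4551, -0.4539, -0.5151], [0.0172, 0.7204, 0.6933, 0.8424], [0.0, 0.0, 0.0, 1.0]]
{'time': 0.1, 'joints': array([-1.21679701,  0.38378   ,  0.04382366,  1.59941441, -0.01790204,
        1.16121051, -0.04990325]), 'qd': array([ 5.16616748e-05, -2.55643460e-03,  2.21103892e-04, -3.25128242e-03,
       -1.68269048e-04,  2.01590810e-03,  2.61651687e-04]), 'joint_torque': array([ 2.28226738e-03, -4.34731758e+01,  1.02910537e+00, -2.50453752e+01,
        1.08609008e-02,  5.51394856e-03, -8.28313716e-06]), 'eef_pos': array([0.28339896, 0.5840123 , 0.22999646]), 'orientation': array([-0.70343436, -3.06139049,  0.00374237]), 'ft_force': array([ 0.07376233,  0.02575741, -0.78738323]), 'moment': array([-0.00060283,  0.00838003,  0.06100935]), 'finger_force': 0.0, 'finger_gap': 0.08526111122215427} 0.0187
```

View pics/top0.png

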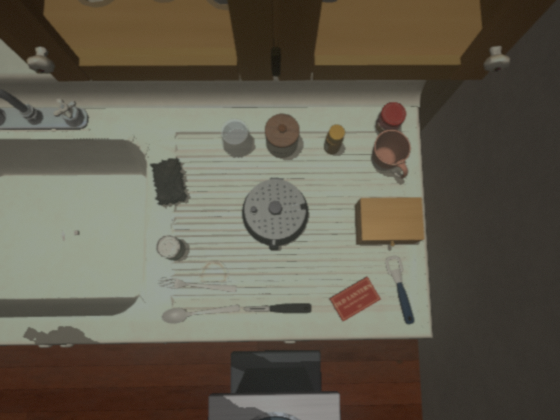

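View pics/scene0.png

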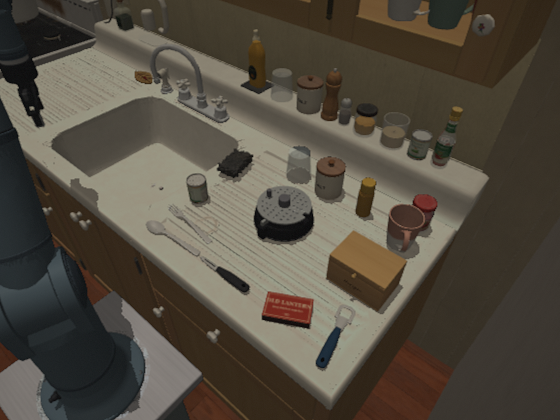

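```bash
cat > h.py <<'E'
import numpy as np
from rig import arm
def ray(n,u,v,z,p=None):
    p=p or arm.camera_params(n);K=p["mtx"];T=p["cam_to_world"]
    d=T[:3,:3]@np.array([(u-K[0,2])/K[0,0],-(v-K[1,2])/K[1,1],-1]);o=T[:3,3]
    return o+d*(z-o[2])/d[2]
def pix(n,P,p=None):
    p=p or arm.camera_params(n);K=p["mtx"];T=p["cam_to_world"]
    c=T[:3,:3].T@(np.array(P)-T[:3,3]);c=c/-c[2];return K[0,0]*c[0]+K[0,2],-K[1,1]*c[1]+K[1,2]
E
python3 - <<'E'
import cv2
im=cv2.imread("pics/top0.png")[165:255,225:325]
cv2.imwrite("pics/c1.png",cv2.convertScaleAbs(cv2.resize(im,None,fx=6,fy=6,interpolation=cv2.INTER_CUBIC),alpha=1.6))
E
```

```text
(no output)
```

View pics/c1.png

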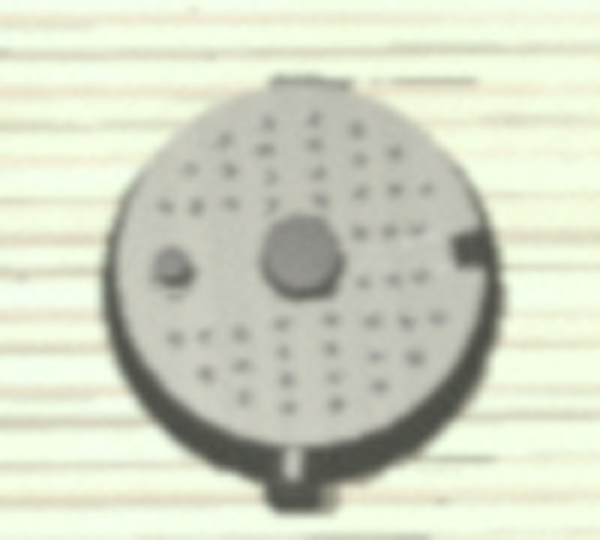

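The top crop shows the hub at (302,256), stub top at (174,265), notch at (470,250) and pin at (292,463) in crop pixels. That means a turn of about 90° clockwise.

```bash
python3 - <<'E'
from h import *
f=lambda u,v,z: ray("top",225+(u+.5)/6-.5,165+(v+.5)/6-.5,z)
h=f(302,253,.094);s=f(173,262,.094);n=f(468,250,.07);p=f(292,463,.065);dc=f(301,263,.07)
print(h,dc);c=(h+dc)/2
for q in(s,n,p):print(q,np.hypot(*(q-c)[:2]),np.degrees(np.arctan2(*(q-c)[1::-1])))
from scipy.spatial.transform import Rotation as R
print(R.from_rotvec(arm.sense()["orientation"]).as_matrix().round(3))
for n,(u,v) in dict(can=(282,123),tum=(235,130),jar=(336,130),tin=(170,241)).items():print(n,ray("top",u,v,.1))
E
```

```text
[ 0.59864613 -0.00696422  0.094     ] [ 0.59905221 -0.00644546  0.07      ]
[0.59549975 0.04452553 0.094     ] 0.05133974425615028 93.74064958776226
[ 0.60377666 -0.07472539  0.07      ] 0.06819879492899675 -85.85666975975957
[ 0.51769934 -0.00202115  0.065     ] 0.08128488672691701 176.696749605222
[[-0.9    0.437 -0.001]
 [ 0.437  0.9   -0.002]
 [-0.    -0.002 -1.   ]]
can [ 0.80711237 -0.02637527  0.1       ]
tum [0.78977553 0.0889491  0.1       ]
jar [ 0.78826505 -0.15906417  0.1       ]
tin [0.51822055 0.23965375 0.1       ]
```

Call:
{"fn": "send_rows", "kwargs": {
  "increments": [
    {"wz": 0.175,"claw": 0.35},
    {"wz": 0.175,"claw": 0.35},
    {"wz": 0.175,"claw": 0.35},
    {"wz": 0.175,"claw": 0.35},
    {"wz": 0.175,"claw": 0.35},
    {"wz": 0.175,"claw": 0.35}
  ],
  "grip_force": 30
}}

```text
invalid input at $.increments[0]: expected keys wx, wy, wz, x, y, z, claw
```

Call:
{"fn": "send_rows", "kwargs": {
  "increments": [
    {"x": -55.5,"y": 25,"claw": 0.35},
    {"x": -55.5,"y": 25,"claw": 0.35},
    {"x": -55.5,"y": 25,"claw": 0.35},
    {"x": -55.5,"y": 25,"claw": 0.35},
    {"x": -55.5,"y": 25,"claw": 0.35},
    {"x": -55.5,"y": 25,"claw": 0.35},
    {"x": -55.5,"y": 25,"claw": 0.35},
    {"x": -55.5,"y": 25,"claw": 0.35},
    {"x": -55.5,"y": 25,"claw": 0.35},
    {"x": -55.5,"y": 25,"claw": 0.35},
    {"x": -55.5,"y": 25,"claw": 0.35},
    {"claw": 0.35}
  ]
}}

```text
invalid input at $.increments[0]: expected keys wx, wy, wz, x, y, z, claw
```

```bash
python3 - <<'E'
from h import *
import cv2
from scipy.spatial.transform import Rotation as R
s=arm.sense();p=arm.camera_params("wrist");im=arm.grab_frame("wrist");cv2.imwrite("pics/w1.png",cv2.convertScaleAbs(im,alpha=1.5))
print(s["time"],s["eef_pos"],s["joints"].round(2),s["finger_gap"],R.from_rotvec(s["orientation"]).as_matrix().round(3))
np.savez("w1.npz",**p)
for P in([.599,-.0067,.094],[.5955,.0445,.094],[.6038,-.0747,.07],[.5177,-.002,.065]):print(pix("wrist",P,p))
E
```

```text
0.1 [0.28339896 0.5840123  0.22999646] [-1.22  0.38  0.04  1.6  -0.02  1.16 -0.05] 0.08526111122215427 [[-0.9    0.437 -0.001]
 [ 0.437  0.9   -0.002]
 [-0.    -0.002 -1.   ]]
(np.float64(-42.439401205509284), np.float64(631.2859479371559))
(np.float64(-10.353527682971503), np.float64(618.0881789089908))
(np.float64(-65.80660185719341), np.float64(621.8289622324903))
(np.float64(-64.57695985951023), np.float64(560.1128158264339))
```

View pics/w1.png

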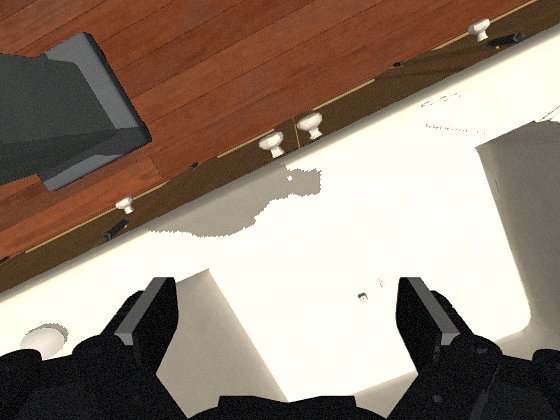

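The rows need all seven keys, so the arm hasn't moved. The wrist view still shows only the sink and the cabinet front. I'll resend the moves in full.

Call:
{"fn": "send_rows", "kwargs": {
  "increments": [
    {"wx": 0,"wy": 0,"wz": 0.175,"x": 0,"y": 0,"z": 0,"claw": 0.35},
    {"wx": 0,"wy": 0,"wz": 0.175,"x": 0,"y": 0,"z": 0,"claw": 0.35},
    {"wx": 0,"wy": 0,"wz": 0.175,"x": 0,"y": 0,"z": 0,"claw": 0.35},
    {"wx": 0,"wy": 0,"wz": 0.175,"x": 0,"y": 0,"z": 0,"claw": 0.35},
    {"wx": 0,"wy": 0,"wz": 0.175,"x": 0,"y": 0,"z": 0,"claw": 0.35},
    {"wx": 0,"wy": 0,"wz": 0.175,"x": 0,"y": 0,"z": 0,"claw": 0.35}
  ],
  "grip_force": 30
}}

```text
time: 0.9
eef_pos: [0.2835, 0.5844, 0.2307]
orientation: [2.15, 2.29, -0.002]
ft_force: [-0.3, -0.1, -0.4]
finger_gap: 0.0558
finger_force: 0.0
```

Call:
{"fn": "send_rows", "kwargs": {
  "increments": [
    {"wx": 0,"wy": 0,"wz": 0,"x": -55.5,"y": 25,"z": 0,"claw": 0.35},
    {"wx": 0,"wy": 0,"wz": 0,"x": -55.5,"y": 25,"z": 0,"claw": 0.35},
    {"wx": 0,"wy": 0,"wz": 0,"x": -55.5,"y": 25,"z": 0,"claw": 0.35},
    {"wx": 0,"wy": 0,"wz": 0,"x": -55.5,"y": 25,"z": 0,"claw": 0.35},
    {"wx": 0,"wy": 0,"wz": 0,"x": -55.5,"y": 25,"z": 0,"claw": 0.35},
    {"wx": 0,"wy": 0,"wz": 0,"x": -55.5,"y": 25,"z": 0,"claw": 0.35},
    {"wx": 0,"wy": 0,"wz": 0,"x": -55.5,"y": 25,"z": 0,"claw": 0.35},
    {"wx": 0,"wy": 0,"wz": 0,"x": -55.5,"y": 25,"z": 0,"claw": 0.35},
    {"wx": 0,"wy": 0,"wz": 0,"x": -55.5,"y": 25,"z": 0,"claw": 0.35},
    {"wx": 0,"wy": 0,"wz": 0,"x": -55.5,"y": 25,"z": 0,"claw": 0.35},
    {"wx": 0,"wy": 0,"wz": 0,"x": -55.5,"y": 25,"z": 0,"claw": 0.35},
    {"wx": 0,"wy": 0,"wz": 0,"x": 0,"y": 0,"z": 0,"claw": 0.35}
  ]
}}

```text
time: 2.4
eef_pos: [0.6012, -0.0136, 0.2315]
orientation: [2.154, 2.281, -0.004]
ft_force: [0.4, 0.9, -1.0]
finger_gap: 0.0554
finger_force: 0.0
```

```bash
cat > look.py <<'E'
from h import *
import cv2,sys
from scipy.spatial.transform import Rotation as R
s=arm.sense();p=arm.camera_params("wrist");im=arm.grab_frame("wrist");cv2.imwrite(f"pics/{sys.argv[1]}.png",cv2.convertScaleAbs(im,alpha=1.5))
print(s["time"],s["eef_pos"],s["joints"].round(2),s["finger_gap"],s["ft_force"],R.from_rotvec(s["orientation"]).as_matrix().round(3))
np.savez(f"{sys.argv[1]}.npz",**p)
for P in([.599,-.0067,.094],[.5955,.0445,.094],[.6038,-.0747,.07],[.5177,-.002,.065]):print(pix("wrist",P,p))
E
python3 look.py w2
```

```text
2.4 [ 0.60121033 -0.01363692  0.23153407] [-0.55  0.33  0.61  1.74 -0.2   1.13  0.18] 0.055418992795483665 [ 0.36179572  0.91180154 -1.03309477] [[-0.057  0.998  0.001]
 [ 0.998  0.057 -0.005]
 [-0.005  0.001 -1.   ]]
(np.float64(283.7889025682977), np.float64(185.0772596935273))
(np.float64(282.84883679506316), np.float64(115.63968137561362))
(np.float64(285.17166913139596), np.float64(253.88929198933232))
(np.float64(185.8710597628271), np.float64(165.32994345291303))
```

View pics/w2.png

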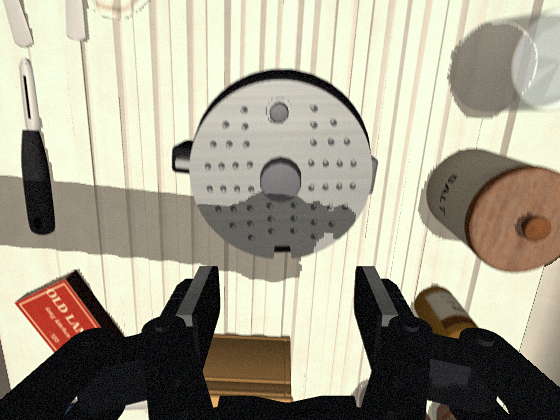

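The wrist view shows the hub top at about (281,179), the stub at (279,111), the notch at (282,249) and the pin lug at (183,157). I'll refine these with ray casting.

```bash
python3 - <<'E'
from h import *
p=dict(np.load("w2.npz"))
h=ray("",280.5,178.5,.094,p);s=ray("",279,110.5,.094,p);n=ray("",282,248,.07,p);q=ray("",184,157,.058,p)
print(h);
for a in(s,n,q):print(a,np.hypot(*(a-h)[:2]),np.degrees(np.arctan2(*(a-h)[1::-1])))
s=arm.sense();print(s["eef_pos"],s["qd"].round(3))
E
```

```text
[ 0.59623971 -0.00173482  0.094     ]
[0.5925607  0.04791232 0.094     ] 0.04978327374816497 94.2380528368452
[ 0.60072944 -0.06926374  0.07      ] 0.06767800387148294 -86.1962294226333
[0.51450327 0.00348593 0.058     ] 0.08190300888670174 176.3453084451614
[ 0.60034992 -0.00926652  0.23100604] [-0.05  -0.017 -0.069  0.018 -0.023  0.007 -0.007]
```

Call:
{"fn": "send_rows", "kwargs": {
  "increments": [
    {"wx": 0,"wy": 0,"wz": 0,"x": 0,"y": 0,"z": 35,"claw": 0.35},
    {"wx": 0,"wy": 0,"wz": 0,"x": 0,"y": 0,"z": 35,"claw": 0.35},
    {"wx": 0,"wy": 0,"wz": 0,"x": 0,"y": 0,"z": 0,"claw": 0.35},
    {"wx": 0,"wy": 0,"wz": 0,"x": 0,"y": 0,"z": 0,"claw": 0.35},
    {"wx": 0,"wy": 0,"wz": 0,"x": 0,"y": 0,"z": 0,"claw": 0.35},
    {"wx": 0,"wy": 0,"wz": 0,"x": 0,"y": 0,"z": 0,"claw": 0.35}
  ]
}}

```text
time: 3.2
eef_pos: [0.6012, -0.0051, 0.1628]
orientation: [2.142, 2.296, 0.003]
ft_force: [-0.3, -0.4, 0.1]
finger_gap: 0.0555
finger_force: 0.0
```

```bash
python3 look.py w3
```

```text
3.2 [ 0.60122576 -0.00514643  0.16278504] [-0.52  0.4   0.57  1.81 -0.26  1.01  0.22] 0.05545673203058608 [-0.28169575 -0.38769898  0.1390064 ] [[-0.069  0.998  0.003]
 [ 0.998  0.069  0.001]
 [ 0.     0.003 -1.   ]]
(np.float64(281.94705821514947), np.float64(228.28359058912872))
(np.float64(281.6879719047591), np.float64(141.13807508329285))
(np.float64(282.75838510115307), np.float64(306.5946232770926))
(np.float64(159.4633055984004), np.float64(198.13833815489633))
```

View pics/w3.png

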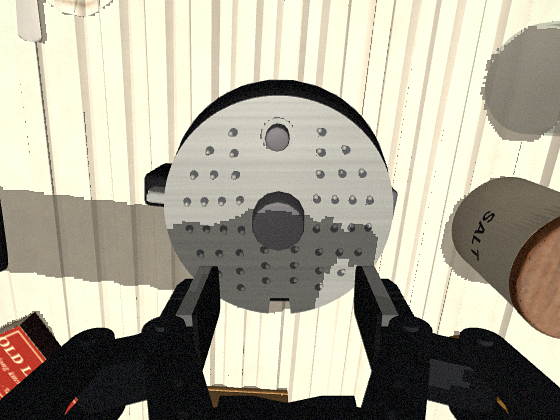

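The hub top sits at (278,226), which puts the axis near (0.5977, -0.006). Next I correct the position, descend and grip the hub.

Call:
{"fn": "send_rows", "kwargs": {
  "increments": [
    {"wx": 0,"wy": 0,"wz": 0,"x": -0.7,"y": -3.5,"z": 25,"claw": 0.35},
    {"wx": 0,"wy": 0,"wz": 0,"x": 0,"y": 0,"z": 25,"claw": 0.35},
    {"wx": 0,"wy": 0,"wz": 0,"x": 0,"y": 0,"z": 20,"claw": 0.35},
    {"wx": 0,"wy": 0,"wz": 0,"x": 0,"y": 0,"z": 12,"claw": 0.35},
    {"wx": 0,"wy": 0,"wz": 0,"x": 0,"y": 0,"z": 4,"claw": 0.35},
    {"wx": 0,"wy": 0,"wz": 0,"x": 0,"y": 0,"z": 0,"claw": 0.35},
    {"wx": 0,"wy": 0,"wz": 0,"x": 0,"y": 0,"z": 0,"claw": 0.35},
    {"wx": 0,"wy": 0,"wz": 0,"x": 0,"y": 0,"z": 0,"claw": 0.35}
  ]
}}

```text
time: 4.25
eef_pos: [0.5974, -0.0062, 0.076]
orientation: [2.143, 2.296, 0.002]
ft_force: [0.4, 0.3, -1.2]
finger_gap: 0.0555
finger_force: 0.0
```

Call:
{"fn": "send_rows", "kwargs": {
  "increments": [
    {"wx": 0,"wy": 0,"wz": 0,"x": 0,"y": 0,"z": 0,"claw": 0.5},
    {"wx": 0,"wy": 0,"wz": 0,"x": 0,"y": 0,"z": 0,"claw": 0.6},
    {"wx": 0,"wy": 0,"wz": 0,"x": 0,"y": 0,"z": 0,"claw": 0.65},
    {"wx": 0,"wy": 0,"wz": 0,"x": 0,"y": 0,"z": 0,"claw": 0.7},
    {"wx": 0,"wy": 0,"wz": 0,"x": 0,"y": 0,"z": 0,"claw": 0.7}
  ],
  "grip_force": 20
}}

```text
time: 4.88
eef_pos: [0.5963, -0.0062, 0.0753]
orientation: [-2.143, -2.296, 0.001]
ft_force: [-2.4, -0.8, 3.2]
finger_gap: 0.0319
finger_force: 20.4
```

Call:
{"fn": "send_rows", "kwargs": {
  "increments": [
    {"wx": 0,"wy": 0,"wz": 0.1,"x": 0,"y": 0,"z": 0,"claw": 0.7},
    {"wx": 0,"wy": 0,"wz": 0.16,"x": 0,"y": 0,"z": 0,"claw": 0.7},
    {"wx": 0,"wy": 0,"wz": 0.16,"x": 0,"y": 0,"z": 0,"claw": 0.7},
    {"wx": 0,"wy": 0,"wz": 0.16,"x": 0,"y": 0,"z": 0,"claw": 0.7},
    {"wx": 0,"wy": 0,"wz": 0.16,"x": 0,"y": 0,"z": 0,"claw": 0.7},
    {"wx": 0,"wy": 0,"wz": 0.16,"x": 0,"y": 0,"z": 0,"claw": 0.7},
    {"wx": 0,"wy": 0,"wz": 0.16,"x": 0,"y": 0,"z": 0,"claw": 0.7},
    {"wx": 0,"wy": 0,"wz": 0.16,"x": 0,"y": 0,"z": 0,"claw": 0.7},
    {"wx": 0,"wy": 0,"wz": 0.16,"x": 0,"y": 0,"z": 0,"claw": 0.7},
    {"wx": 0,"wy": 0,"wz": 0.16,"x": 0,"y": 0,"z": 0,"claw": 0.7},
    {"wx": 0,"wy": 0,"wz": 0.16,"x": 0,"y": 0,"z": 0,"claw": 0.7},
    {"wx": 0,"wy": 0,"wz": 0,"x": 0,"y": 0,"z": 0,"claw": 0.7}
  ]
}}

```text
time: 6.38
eef_pos: [0.597, -0.0068, 0.0752]
orientation: [3.139, -0.092, 0.001]
ft_force: [-1.4, -1.8, 0.4]
finger_gap: 0.0317
finger_force: 20.2
```

Call:
{"fn": "send_rows", "kwargs": {
  "increments": [
    {"wx": 0,"wy": 0,"wz": 0,"x": 0,"y": 0,"z": 0,"claw": 0.7},
    {"wx": 0,"wy": 0,"wz": 0,"x": 0,"y": 0,"z": 0,"claw": 0.7},
    {"wx": 0,"wy": 0,"wz": 0,"x": 0,"y": 0,"z": 0,"claw": 0.7}
  ]
}}

```text
time: 6.75
eef_pos: [0.597, -0.0068, 0.0752]
orientation: [3.14, -0.094, 0.001]
ft_force: [-0.3, -2.2, -0.7]
finger_gap: 0.0322
finger_force: 20.0
```

```bash
python3 look.py w4; python3 - <<'E'
from rig import arm
import cv2
im=arm.grab_frame("top")[165:255,225:325]
w=cv2.imread("pics/w4.png")
cv2.imwrite("pics/c4.png",cv2.hconcat([cv2.resize(w,(450,338)),cv2.convertScaleAbs(cv2.resize(im,(350,338),interpolation=cv2.INTER_CUBIC),alpha=1.6)]))
E
```

```text
6.75 [ 0.5969669  -0.00678377  0.07524919] [-0.76  0.65  0.91  1.88 -0.64  0.93 -1.17] 0.03224913638264962 [-0.27563741 -2.16718319 -0.71531953] [[ 0.998 -0.06   0.001]
 [-0.06  -0.998 -0.001]
 [ 0.001  0.001 -1.   ]]
(np.float64(286.81724487177894), np.float64(302.88571648819556))
(np.float64(150.97425940433092), np.float64(318.31483770137106))
(np.float64(446.45935279150865), np.float64(253.76714511991077))
(np.float64(287.0401042322138), np.float64(412.7578749612911))
```

View pics/c4.png

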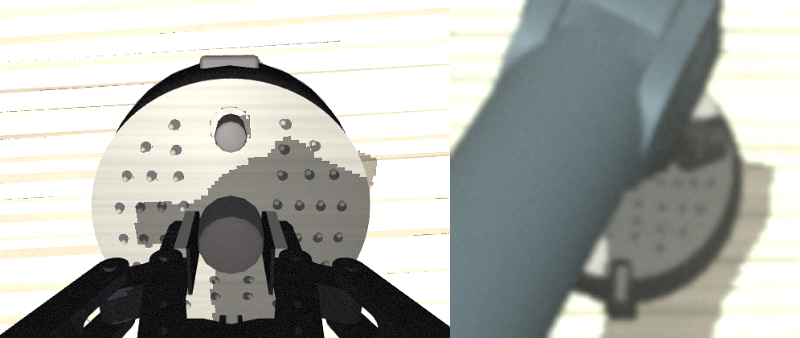

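The stub now points away from the robot, and in the top view the notch appears to sit over the pin. I'll release, rise and verify.

Call:
{"fn": "send_rows", "kwargs": {
  "increments": [
    {"wx": 0,"wy": 0,"wz": 0,"x": 0,"y": 0,"z": 0,"claw": 0.5},
    {"wx": 0,"wy": 0,"wz": 0,"x": 0,"y": 0,"z": 0,"claw": 0.35},
    {"wx": 0,"wy": 0,"wz": 0,"x": 0,"y": 0,"z": 0,"claw": 0.35},
    {"wx": 0,"wy": 0,"wz": 0,"x": 0,"y": 0,"z": -20,"claw": 0.35},
    {"wx": 0,"wy": 0,"wz": 0,"x": 0,"y": 0,"z": -30,"claw": 0.6},
    {"wx": 0,"wy": 0,"wz": 0,"x": 0,"y": 0,"z": -30,"claw": 1},
    {"wx": 0,"wy": 0,"wz": 0,"x": -50,"y": 0,"z": 0,"claw": 1},
    {"wx": 0,"wy": 0,"wz": 0,"x": -50,"y": 0,"z": 0,"claw": 1},
    {"wx": 0,"wy": 0,"wz": 0,"x": 0,"y": 0,"z": 0,"claw": 1},
    {"wx": 0,"wy": 0,"wz": 0,"x": 0,"y": 0,"z": 0,"claw": 1},
    {"wx": 0,"wy": 0,"wz": 0,"x": 0,"y": 0,"z": 0,"claw": 1}
  ]
}}

```text
time: 8.22
eef_pos: [0.4992, -0.0004, 0.1565]
orientation: [3.14, -0.094, 0.005]
ft_force: [0.3, 0.4, -0.1]
finger_gap: -0.0002
finger_force: 0.0
```

```bash
python3 look.py w5; python3 - <<'E'
from rig import arm
import cv2
im=arm.grab_frame("top")[165:255,225:325]
w=cv2.imread("pics/w5.png")
cv2.imwrite("pics/c5.png",cv2.hconcat([cv2.resize(w,(450,338)),cv2.convertScaleAbs(cv2.resize(im,(350,338),interpolation=cv2.INTER_CUBIC),alpha=1.6)]))
E
```

```text
8.225 [ 4.99159757e-01 -3.67837090e-04  1.56505565e-01] [-1.08  0.36  1.16  2.06 -0.4   0.97 -1.33] -0.00018647558691278944 [ 0.29504204  0.35697628 -0.06508052] [[ 0.998 -0.06   0.003]
 [-0.06  -0.998 -0.001]
 [ 0.003  0.    -1.   ]]
(np.float64(287.8028448036398), np.float64(41.4053557347994))
(np.float64(186.41371210700066), np.float64(55.60357116421207))
(np.float64(410.413287199252), np.float64(29.209325474978527))
(np.float64(287.7956048481522), np.float64(186.34507567162547))
```

View pics/c5.png

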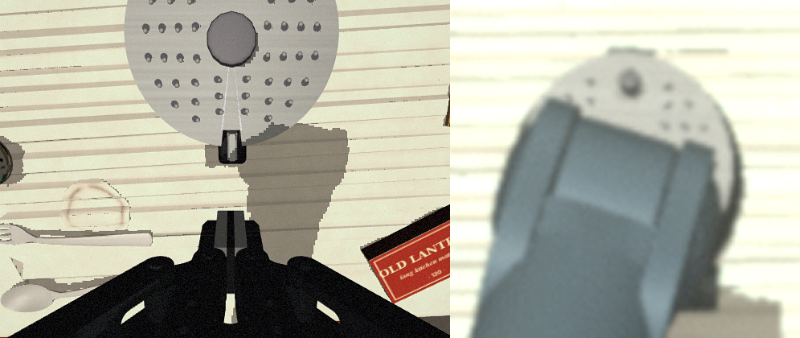

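The wrist view shows the pin at (232,145), centred in the notch (221 to 243). I move back over the hub with the fingers shut and press gently.

Call:
{"fn": "send_rows", "kwargs": {
  "increments": [
    {"wx": 0,"wy": 0,"wz": 0,"x": 49,"y": 0,"z": 0,"claw": 1},
    {"wx": 0,"wy": 0,"wz": 0,"x": 49,"y": 0,"z": 0,"claw": 1},
    {"wx": 0,"wy": 0,"wz": 0,"x": 0,"y": 0,"z": 25,"claw": 1},
    {"wx": 0,"wy": 0,"wz": 0,"x": 0,"y": 0,"z": 20,"claw": 1},
    {"wx": 0,"wy": 0,"wz": 0,"x": 0,"y": 0,"z": 10,"claw": 1},
    {"wx": 0,"wy": 0,"wz": 0,"x": 0,"y": 0,"z": 0,"claw": 1},
    {"wx": 0,"wy": 0,"wz": 0,"x": 0,"y": 0,"z": 0,"claw": 1},
    {"wx": 0,"wy": 0,"wz": 0,"x": 0,"y": 0,"z": 0,"claw": 1}
  ]
}}

```text
time: 9.32
eef_pos: [0.5954, -0.006, 0.1012]
orientation: [-3.14, 0.094, -0.003]
ft_force: [-0.6, 0.2, -0.8]
finger_gap: 0.0001
finger_force: 0.0
```

Call:
{"fn": "send_rows", "kwargs": {
  "increments": [
    {"wx": 0,"wy": 0,"wz": 0,"x": 0,"y": 0,"z": 2,"claw": 1},
    {"wx": 0,"wy": 0,"wz": 0,"x": 0,"y": 0,"z": 2,"claw": 1},
    {"wx": 0,"wy": 0,"wz": 0,"x": 0,"y": 0,"z": 2,"claw": 1},
    {"wx": 0,"wy": 0,"wz": 0,"x": 0,"y": 0,"z": 2,"claw": 1},
    {"wx": 0,"wy": 0,"wz": 0,"x": 0,"y": 0,"z": 0,"claw": 1}
  ]
}}

```text
time: 9.95
eef_pos: [0.5948, -0.006, 0.0922]
orientation: [-3.14, 0.094, 0.0]
ft_force: [-1.3, -0.2, 1.7]
finger_gap: 0.0004
finger_force: 0.6
```

Call:
{"fn": "send_rows", "kwargs": {
  "increments": [
    {"wx": 0,"wy": 0,"wz": 0,"x": 0,"y": 0,"z": 2,"claw": 1},
    {"wx": 0,"wy": 0,"wz": 0,"x": 0,"y": 0,"z": 2,"claw": 1},
    {"wx": 0,"wy": 0,"wz": 0,"x": 0,"y": 0,"z": 2,"claw": 1},
    {"wx": 0,"wy": 0,"wz": 0,"x": 0,"y": 0,"z": 2,"claw": 1},
    {"wx": 0,"wy": 0,"wz": 0,"x": 0,"y": 0,"z": 0,"claw": 1}
  ]
}}

```text
time: 10.58
eef_pos: [0.5948, -0.0061, 0.0839]
orientation: [3.14, -0.094, 0.0]
ft_force: [-0.4, 0.2, 0.8]
finger_gap: 0.0003
finger_force: 0.3
```

Call:
{"fn": "send_rows", "kwargs": {
  "increments": [
    {"wx": 0,"wy": 0,"wz": 0,"x": 0,"y": 0,"z": 1,"claw": 1},
    {"wx": 0,"wy": 0,"wz": 0,"x": 0,"y": 0,"z": 1,"claw": 1},
    {"wx": 0,"wy": 0,"wz": 0,"x": 0,"y": 0,"z": 1,"claw": 1},
    {"wx": 0,"wy": 0,"wz": 0,"x": 0,"y": 0,"z": 0,"claw": 1},
    {"wx": 0,"wy": 0,"wz": 0,"x": 0,"y": 0,"z": 0,"claw": 1}
  ]
}}

```text
time: 11.2
eef_pos: [0.5949, -0.0061, 0.0821]
orientation: [-3.139, 0.095, 0.0]
ft_force: [-3.0, 0.2, 8.3]
finger_gap: -0.0003
finger_force: 3.9
```

Force rose to 8 N at z = 0.082, so the disc is home. I retract and check.

Call:
{"fn": "send_rows", "kwargs": {
  "increments": [
    {"wx": 0,"wy": 0,"wz": 0,"x": 0,"y": 0,"z": -10,"claw": 1},
    {"wx": 0,"wy": 0,"wz": 0,"x": 0,"y": 0,"z": -30,"claw": 1},
    {"wx": 0,"wy": 0,"wz": 0,"x": 0,"y": 0,"z": -40,"claw": 1},
    {"wx": 0,"wy": 0,"wz": 0,"x": -50,"y": 0,"z": 0,"claw": 1},
    {"wx": 0,"wy": 0,"wz": 0,"x": -50,"y": 0,"z": 0,"claw": 1},
    {"wx": 0,"wy": 0,"wz": 0,"x": 0,"y": 0,"z": 0,"claw": 1},
    {"wx": 0,"wy": 0,"wz": 0,"x": 0,"y": 0,"z": 0,"claw": 1},
    {"wx": 0,"wy": 0,"wz": 0,"x": 0,"y": 0,"z": 0,"claw": 1},
    {"wx": 0,"wy": 0,"wz": 0,"x": 0,"y": 0,"z": 0,"claw": 1}
  ]
}}

```text
time: 12.32
eef_pos: [0.4964, -0.0006, 0.1618]
orientation: [3.139, -0.095, 0.003]
ft_force: [-0.5, 0.2, 0.7]
finger_gap: 0.0
finger_force: 0.0
```

```bash
python3 look.py w6
```

```text
12.325 [ 0.49641749 -0.00062125  0.16178574] [-1.09  0.34  1.18  2.07 -0.38  0.97 -1.35] 1.0328289420637025e-05 [-0.51000477  0.17228778  0.65024475] [[ 0.998 -0.061  0.002]
 [-0.061 -0.998 -0.001]
 [ 0.002  0.001 -1.   ]]
(np.float64(286.7156922349516), np.float64(36.55535017420692))
(np.float64(187.4345411333016), np.float64(50.554780028528484))
(np.float64(407.0385311802853), np.float64(24.929835509556426))
(np.float64(286.96171964588905), np.float64(180.02873289598267))
```

View pics/w6.png

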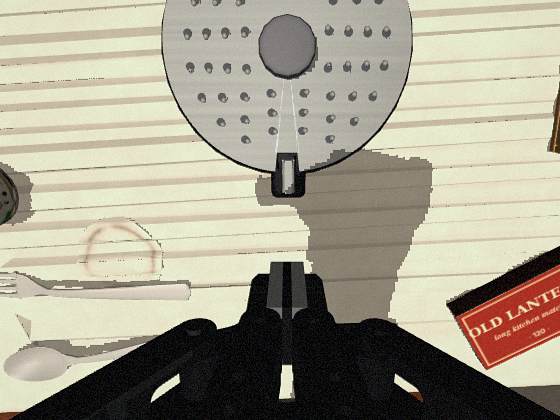

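The disc sits low with the pin at (288,177) standing centred in the notch, and the tool touches nothing.

```bash
python3 -c "
from rig import arm
print(arm.hand_in())"
```

```text
the job is handed in; nothing more can be done
None
```

I turned the disc about 97° by its hub until the notch was over the pin, pressed it down with about 8 N until it stopped, and handed the job in at about 12 s; the last picture shows the pin centred in the notch, but no verdict came back.

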